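Raise the rack shelf to its second rung and stand the shaker on it

ROBOT

A 6-joint arm with a two-finger parallel gripper is mounted at the origin on a cart in front of the work surface, level with it; the furniture and walls round the work are solid. World frame = base frame: x ahead of the robot, y to its left, z up, the work surface at z = 0. Lengths are in m, angles in degrees, forces in N, time in s.
With the tool pointing down it reaches from about 0.4 to 0.825 m from the base axis. Payload 7 kg.
Tool frame: the origin (TCP) lies on the centre line of the jaws, within the pads' length; the fingertips stand 14 mm ahead of it and the grasp point (between the pads) lies 5 mm behind it; z points along the fingers, x is the direction in which the jaws open and shut, and the axes are right-handed (so a half turn about z gives the same grasp; the last joint's range is limited). The gripper opens to 88 mm and grips with 3 to 60 N. Pads are 19 mm wide; open, the fingers measure 130 mm over their backs; the gripper's body (78 mm by 193 mm) begins 47 mm behind the grasp point.
Start: joints at [83.715, 20.546, 0.682, 0, -70.136, -16.507], TCP at [0.261, 0.622, 0.241] pointing down, gripper open.
Joint ranges: [-176.03, 176.03], [-82.01, 121.73], [-58.28, 71.71], [-173.87, 95.51], [-174.79, -0.11], [-173.66, 173.66]. Speed limits (degrees/s): [136.94, 136.94, 172.46, 180, 180, 180].

INTERFACE

Orientations are given as [roll, pitch, yaw] about the fixed x, y, z axes, in that order (R = Rz(yaw) Ry(pitch) Rx(roll)).
In Python, from plant import * gives the robot as it stands.
- The arm moves only by the shell command python3 -m handwheel 'ROWS' [OPENING]. ROWS is JSON, a list of rows, each a list of 2 entries, a list of its own where there are three numbers: the shift along the tool's x, y, z each as a share of 0.2 m, from -1 to 1, then the turn, a rotation vector about the tool's x, y, z each as a share of 360 degrees, from -1 to 1. In form: [[[tx, ty, tz], [ax, ay, az]], ...]. A call has 1 to 5 rows; each row is the pose to reach, as a shift and turn from the pose commanded when the call began, along the tool's axes at that moment, turning the shorter way round; what a row does not reach only later rows make up. A row lasts 1/12 s, in which the tool goes at most 41.7 mm and 7.16 degrees, less where a joint would pass 70% of its speed; a pose out of reach is approached as far as the arm can. A call with a number of a shift or a turn outside -1 to 1 is refused whole. A call with a gripper value outside its range is refused whole. OPENING is the closure, from -1 (fully open) to 1 (shut), set as the call begins (- or left out, the last holds). The fingers move at their own pace and stop on an object; the grip force is fixed at half the most. Time passes only in rows, so rows that repeat a pose let the fingers close. It gives the time, the measured TCP pose, the force and the opening at its end, in the units of the state.
- get_obs(): the state, without advancing time (a new reading comes with each control period).
- snapshot(name): name is "side" or "top" or "wrist"; returns a dict with "color" (480x640x3 uint8, red, green, blue), "z_map" (480x640 float32, m along the optical axis (not along the pixel's ray), 0 where there is no reading), "intrinsics" (3x3 intrinsics, pixels), "rvec" (rotation vector, rad) and "tvec" (3), from world to camera coordinates, as OpenCV has them. Camera axes: x right, y down, z forward; pixel columns grow to the right and rows downward; lengths in m; the calibration is good to about 2 mm. A picture is of the moment at which its call begins.
- close_job(): hands the job in, once; it reports no verdict.
The state is a dict: "clock": time; "joint_pos": joint angles; "qvel": joint speeds; "tau": joint torques, N m; "tool_pos": TCP position; "orientation": TCP orientation; "force": force on the tool from outside, world axes, zero at the start; "moment": the same for the moment, N m; "opening": finger opening in m.
Only numpy, scipy, OpenCV 4.12 (cv2) and the standard library are available. Lean on these libraries where they do the work, as an engineer would, in place of code of your own. Each camera call takes 0.05 s, during which the arm holds its last target. There are 200 camera calls.

TASK

The counter rack's shelf is down at the bottom. Lift it by its handle until the pawl has clicked past the second rung from the bottom (not the third), then lower it gently, without dropping it or forcing it down, until the pawl hangs on that rung and carries the shelf. Then stand the glass shaker from beside the rack upright on the free right-hand end of the shelf, leaving the other things on the counter where they are.

Things in the scene. Friction and masses are not known exactly. Their poses are not given: they have to be found in the camera images.
- shelf (a joint): height of the sliding shelf over its bottom stop, m: 0 (down, the start) to 0.17, growing upward. It hangs on the first rung at 0.015 to 0.051, on the second at 0.065 to 0.101, on the third at 0.115 to 0.151, all shifted alike and not measured. The shelf: wooden board 110 mm deep, 240 wide, 12 thick, top 60 mm over the counter at 0; 0.45 to 0.8 kg, about 1 N sliding friction.
- rack: fixed rack: wooden foot and two steel stiles up to 306 mm, 62 mm behind the origin (under the foot's centre; x to the rear, z up). Turned 0.2 to 0.5 rad to face the robot. Between the stiles an insert with three level rungs, 8 mm thick, 50 mm apart, up to 18 mm higher or lower from case to case. Wall cabinets hang over the counter from z = 0.46 m up, behind the line x = 0.56 + 0.28 y.
- shelf_handle (a point): middle of the handle's grip: a steel bow on the shelf's left half (+y) with a level round bar 10 mm thick, 60 mm long, along this point's x axis, 45 mm over the shelf's top, 40 mm clear beneath. It moves with the shelf; x points away from the robot to the stiles, y left, z up. The stiles stand 79 mm behind the bar's middle and 32 to 108 mm to its right.
- shelf_place (a point): point on the shelf's top in its free right-hand end (about 90 mm wide), 35 mm behind the front edge, where the shaker shall stand; same axes as shelf_handle, moves with the shelf. The rear edge is 75 mm behind the point.
- pawl: steel gravity pawl at the middle of the shelf's rear, origin on its pivot 25 mm over the shelf's top: flat nose pointing back between the stiles, round weight at its front. It rests level. A rung met on the way up tips the nose down; it falls back over it 10 to 15 mm above the height where it then hangs. Lowered, it lands on the rung, which takes the shelf's weight from the hand.
- shaker_center (a point): centre, half-way up, of a glass shaker with a grey domed top, 44 mm in diameter and 90 mm high, 0.1 kg, standing alone on the counter near the front edge, right of the rack (others like it stand far back on the left); z axis up.
- tea_box: bystander: dark cardboard box with a pitched top, 68 x 132 x 107 mm; origin under its centre.
- spice_4: bystander: spice jar with a dark cap, 41 mm in diameter, 104 mm high; origin under its centre.
- tub_a: bystander: small white tub, 72 mm wide, 71 mm high, behind on the right of the rack; origin under its centre.
- lemon: bystander: a lemon, 71 x 53 x 51 mm, behind the rack on the right; origin under its centre.
There are look-alikes about, which are no part of the job. Leave any pink or purple look-alike of the part that bears shaker_center alone.

How it is judged (in metres and radians):
On the way:
1. the shelf hangs at rest by its pawl on the second rung, let go (value of joint shelf between 0.058 and 0.108 m and velocity of joint shelf between -0.005 and 0.005 m/s and contact force between pawl and anything else above 1 N and contact force between the fingers and shelf below 0.1 N), for 0.2 s.
At the end, for the whole second after the job is handed in: The shelf hangs at rest by its pawl on the second rung (joint 0.058 to 0.108, the pawl carrying at least 1 N) and the shaker stands upright (within 0.15 rad) on the shelf's right-hand end, its centre within about 40 mm of shelf_place in depth and width and within 7 mm of standing height (value of joint shelf between 0.058 and 0.108 m and velocity of joint shelf between -0.005 and 0.005 m/s and contact force between pawl and anything else above 1 N and x of shaker_center in the frame of shelf_place between -0.04 and 0.045 m and y of shaker_center in the frame of shelf_place between -0.055 and 0.045 m and z of shaker_center in the frame of shelf_place between 0.038 and 0.052 m and angle between shaker_center's own z axis and vertical below 0.15 rad); the robot touches nothing.
It fails at once if the shelf is dropped: it comes down faster than 0.2 m/s, or faster than 0.1 m/s once let go (velocity of joint shelf below -0.2 m/s or (velocity of joint shelf below -0.1 m/s and contact force between the fingers and shelf below 0.1 N)).
It fails at once if the pawl is forced: more than 25 N on it (contact force between pawl and anything else above 25 N).
It fails at once if a bystander is shifted by more than 30 mm (distance of any of tea_box, spice_4, tub_a, lemon from where it was at the start of the episode above 0.03 m).
It also fails if it takes over 58 s, if anything falls off the work surface, if the arm or the gripper's body presses on something with over 40 N, if the wrist force passes 120 N, or if a joint passes its speed limit or range.

## Working session

There is one attempt and no reset: what is moved stays moved. The work goes in short steps, Python scripts to look and compute and a shell command to move; the robot and the scene stay as the last step left them, time stands still between calls to the robot, and variables do not carry over. Pictures are saved under pics/ and viewed, about 8 in all and at most 12, crops included, and the job is handed in when it is done.

```bash
ls; mkdir -p pics; cat > h.py <<'E'
from plant import *
import numpy as np, cv2
from scipy.spatial.transform import Rotation as R
def shot(n):
    s=snapshot(n); np.savez('%s.npz'%n,**s); return s
def load(n): return np.load('%s.npz'%n)
def save(s,f,box=None,k=1):
    c=s['color'][:,:,::-1]
    if box: x0,y0,x1,y1=box; c=c[y0:y1,x0:x1]
    cv2.imwrite('pics/'+f,cv2.resize(c,None,fx=k,fy=k,interpolation=cv2.INTER_CUBIC))
def pts(s):
    K=s['intrinsics'];z=s['z_map'];v,u=np.mgrid[:480,:640]
    p=np.stack([(u-K[0,2])/K[0,0]*z,(v-K[1,2])/K[1,1]*z,z],-1)
    w=(p-s['tvec'].ravel())@cv2.Rodrigues(s['rvec'])[0]
    w[z==0]=np.nan; return w
E
python3 - <<'E'
from h import *
print(get_obs())
a=[shot(n) for n in('side','top')]
save(a[0],'side1.png');save(a[1],'top1.png')
for s in a: print(s['rvec'],s['tvec'],s['intrinsics'])
E
```

```text
pics
{'clock': 0.0, 'joint_pos': array([ 8.37151643e+01,  2.05897221e+01,  6.33599475e-01, -2.17442058e-02,
       -7.01346929e+01, -1.65075922e+01]), 'qvel': array([ 0.0349133 ,  0.08535359, -0.02297036,  0.0343888 , -0.00741263,
       -0.07517551]), 'tau': array([ 8.32399819e-04, -5.82725751e+01,  2.93051648e+01,  6.99758291e+00,
        6.78404438e-03, -1.48048230e-04]), 'tool_pos': array([0.26131621, 0.62185865, 0.23963556]), 'orientation': array([-1.79993791e+02, -9.28810321e-02, -1.12799838e+02]), 'force': array([-0.49537465,  0.69379737, -0.62331202]), 'moment': array([-0.01314639,  0.04458549,  0.00404482]), 'opening': 0.08769979984679606}
[ 0.00461194 -3.00123361  0.8838935 ] [ 0.55177268 -0.02243823  1.1332986 ] [[492.69433786   0.         315.1953492 ]
 [  0.         492.69433786 237.53163123]
 [  0.           0.           1.        ]]
[ 2.13041063 -2.14650297  0.13148107] [0.0895734  0.53278156 1.23504667] [[578.44109522   0.         313.82887158]
 [  0.         578.44109522 238.76246949]
 [  0.           0.           1.        ]]
```

View pics/side1.png

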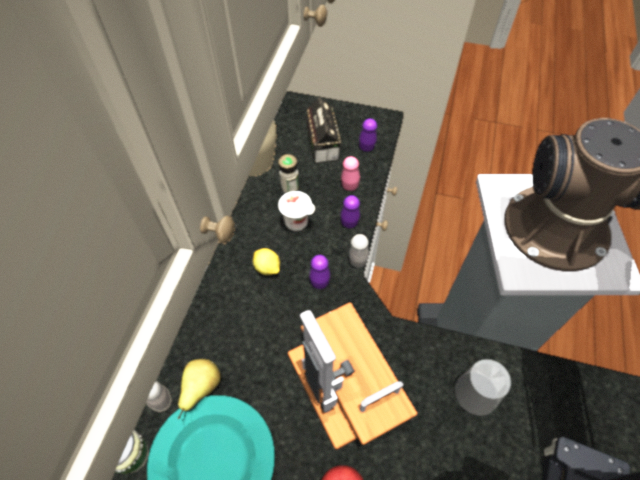

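View pics/top1.png

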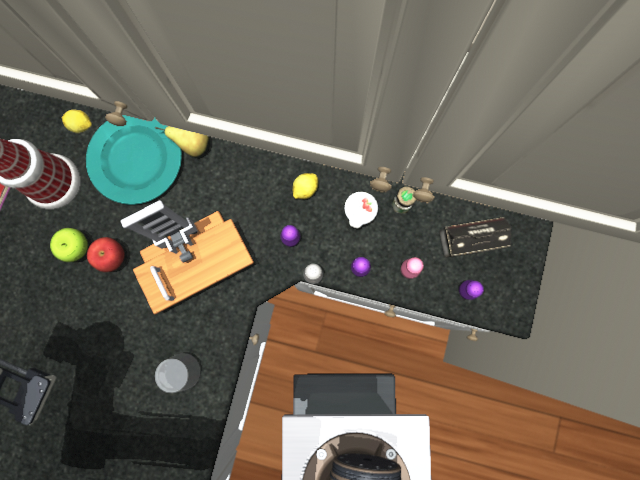

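Shaker candidates: the grey-domed glass one (side 359,249; top 313,273), purple ones (side 319,270; 350,211; 369,134) and a pink one (350,173). Only the grey one fits. The rack is at top (190,260), with the handle bar at top (162,283) and side (381,396). Next I'll measure these and take an enlarged crop.

```bash
python3 - <<'E'
from h import *
S=load('side');T=load('top')
big=lambda s,b,k:cv2.resize(s['color'][b[1]:b[3],b[0]:b[2],::-1],None,fx=k,fy=k,interpolation=cv2.INTER_CUBIC)
a=big(S,(270,220,430,460),2.5);b=big(T,(110,185,340,325),1.7)
c=np.zeros((600,800,3),np.uint8);c[:,:400]=a;c[:238,400:791]=b[:238,:391];cv2.imwrite('pics/crop1.png',c)
ps,pt=pts(S),pts(T)
for n,p,l in(('side',ps,[(359,249),(359,240),(319,262),(381,396),(370,405),(392,388),(312,320),(350,211)]),('top',pt,[(313,273),(290,235),(162,283),(157,270),(168,296),(143,215),(220,270),(361,266),(177,372)])):
  for u,v in l: print(n,u,v,np.round(p[v,u],4))
# shelf top points
for n,p in(('s',ps),('t',pt)):
  m=(abs(p[...,2]-.06)<.004)&(p[...,1]>.1)&(p[...,1]<.6)&(p[...,0]>.3)&(p[...,0]<.8)
  q=p[m]; 
  im=m.astype(np.uint8); k,lab,st,ce=cv2.connectedComponentsWithStats(im); i=1+np.argmax(st[1:,4]); q=p[lab==i]
  r=cv2.minAreaRect(q[:,:2].astype(np.float32)*1000); print(n,len(q),q[:,2].mean(),r,cv2.boxPoints(r))
E
```

```text
side 359 249 [0.4596 0.1033 0.0757]
side 359 240 [0.4597 0.0886 0.0872]
side 319 262 [0.5422 0.1413 0.0878]
side 381 396 [0.4378 0.4121 0.1092]
side 370 405 [0.4525 0.4149 0.0615]
side 392 388 [0.4185 0.3989 0.1098]
side 312 320 [0.5504 0.3608 0.3066]
side 350 211 [0.4746 0.0007 0.0679]
top 313 273 [0.4538 0.0868 0.0886]
top 290 235 [0.5359 0.1355 0.0817]
top 162 283 [0.4373 0.4136 0.057 ]
top 157 270 [nan nan nan]
top 168 296 [0.4073 0.3881 0.0996]
top 143 215 [0.5397 0.3798 0.3075]
top 220 270 [0.4641 0.2877 0.0609]
top 361 266 [ 0.4679 -0.0142  0.0864]
top 177 372 [0.2524 0.3664 0.0942]
s 6130 0.06033354123885451 ((474.509033203125, 346.9724426269531), (110.60316467285156, 240.71937561035156), 27.356637954711914) [[370.08356 428.45892]
 [480.70078 214.66075]
 [578.9345  265.48596]
 [468.3173  479.28412]]
t 4470 0.05940955983691887 ((474.89874267578125, 348.6694641113281), (110.76213836669922, 240.1619110107422), 27.247901916503906) [[370.68506 430.06976]
 [480.6411  216.55768]
 [579.1124  267.26917]
 [469.15637 480.78125]]
```

View pics/crop1.png

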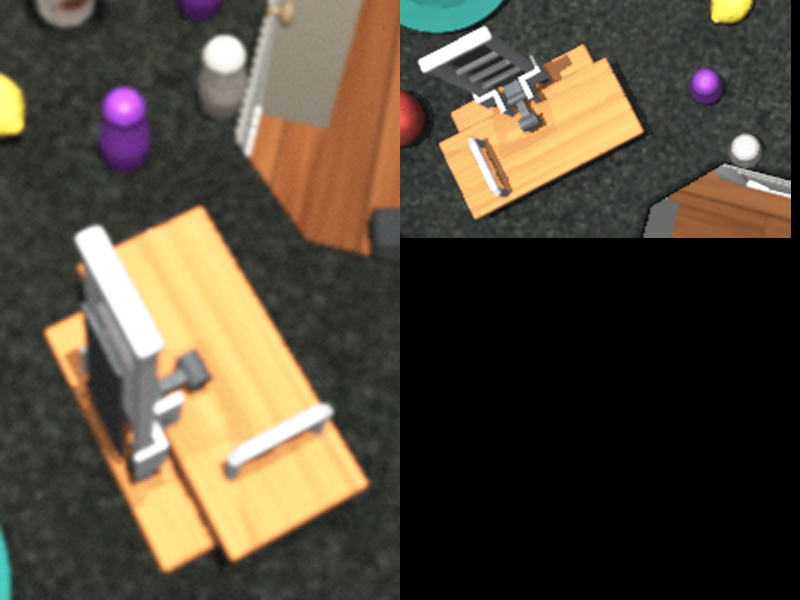

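The crop confirms it: the shaker is the grey-domed glass one at the counter's front edge (top 313,273). The bar and pawl are clear. Now the handle, shaker and rungs in the shelf frame.

```bash
python3 - <<'E'
from h import *
a=np.radians(27.3);ex=np.array([np.cos(a),np.sin(a)]);ey=np.array([-ex[1],ex[0]]);c=np.array([.4747,.3478])
for n in('side','top'):
  p=pts(load(n)).reshape(-1,3);p=p[~np.isnan(p[:,0])]
  l=np.c_[(p[:,:2]-c)@ex,(p[:,:2]-c)@ey,p[:,2]]
  m=(l[:,2]>.095)&(l[:,2]<.125)&(l[:,0]<.04)&(l[:,0]>-.07)&(l[:,1]>.03)&(l[:,1]<.12)
  q=l[m]; print(n,'handle',len(q),q.min(0),q.max(0),np.median(q,0))
  m=(l[:,2]>.29)&(abs(l[:,1])<.1)&(abs(l[:,0])<.15); q=l[m]; print('stile top',q.min(0),q.max(0))
  m=(np.hypot(p[:,0]-.456,p[:,1]-.088)<.035)&(p[:,2]>.06); q=p[m]; print('shaker',len(q),q.min(0),q.max(0),q[q[:,2]>.084].mean(0))
  m=(abs(l[:,1])<.03)&(l[:,0]>.03)&(l[:,0]<.1)&(l[:,2]>.08)&(l[:,2]<.29)
  q=l[m]; print('insert',len(q)); 
  b=np.arange(.08,.29,.006)
  for z in b:
    k=q[(q[:,2]>=z)&(q[:,2]<z+.006)]
    if len(k): print('%.3f n%d xmin %.3f med %.3f'%(z,len(k),k[:,0].min(),np.median(k[:,0])))
E
```

```text
side handle 286 [-0.04820069  0.06456534  0.09562086] [0.03128882 0.07487328 0.11411022] [-0.00553012  0.07059925  0.10892217]
stile top [ 0.06809597 -0.09987967  0.29000337] [0.14996567 0.03981517 0.60729698]
shaker 248 [0.4413455  0.0744179  0.06035938] [0.47389502 0.10467341 0.09130254] [0.45775179 0.08876778 0.08777576]
insert 1039
0.080 n35 xmin 0.030 med 0.057
0.086 n90 xmin 0.031 med 0.045
0.092 n28 xmin 0.041 med 0.089
0.098 n24 xmin 0.042 med 0.060
0.104 n42 xmin 0.039 med 0.056
0.110 n42 xmin 0.040 med 0.057
0.116 n13 xmin 0.080 med 0.090
0.122 n43 xmin 0.074 med 0.079
0.128 n18 xmin 0.076 med 0.090
0.134 n16 xmin 0.082 med 0.090
0.140 n13 xmin 0.088 med 0.090
0.146 n18 xmin 0.082 med 0.090
0.152 n18 xmin 0.082 med 0.090
0.158 n17 xmin 0.082 med 0.090
0.164 n16 xmin 0.083 med 0.090
0.170 n66 xmin 0.073 med 0.078
0.176 n54 xmin 0.074 med 0.077
0.182 n23 xmin 0.075 med 0.090
0.188 n19 xmin 0.077 med 0.090
0.194 n21 xmin 0.077 med 0.090
0.200 n27 xmin 0.079 med 0.090
0.206 n22 xmin 0.078 med 0.090
0.212 n22 xmin 0.080 med 0.090
0.218 n63 xmin 0.073 med 0.080
0.224 n128 xmin 0.
[... 1025 characters left out ...]
.152 n25 xmin 0.071 med 0.088
0.158 n16 xmin 0.071 med 0.088
0.164 n31 xmin 0.071 med 0.087
0.170 n95 xmin 0.072 med 0.077
0.176 n14 xmin 0.072 med 0.075
0.182 n7 xmin 0.072 med 0.074
0.188 n6 xmin 0.072 med 0.074
0.194 n9 xmin 0.072 med 0.075
0.200 n20 xmin 0.072 med 0.089
0.206 n26 xmin 0.072 med 0.089
0.212 n25 xmin 0.073 med 0.089
0.218 n87 xmin 0.072 med 0.078
0.224 n79 xmin 0.071 med 0.078
0.230 n26 xmin 0.071 med 0.088
0.236 n11 xmin 0.071 med 0.076
0.242 n8 xmin 0.072 med 0.073
0.248 n9 xmin 0.071 med 0.072
0.254 n7 xmin 0.072 med 0.073
0.260 n7 xmin 0.071 med 0.073
0.266 n4 xmin 0.071 med 0.072
0.272 n7 xmin 0.071 med 0.072
0.278 n3 xmin 0.072 med 0.072
0.284 n5 xmin 0.072 med 0.072
```

Rung tops come out at about 0.127, 0.177 and 0.227, so the second hangs near h≈0.095. I'll lift to about 0.128. Bar middle is about (0.4355, 0.406, 0.105), shaker (0.458, 0.088).

```bash
cat >> h.py <<'E'
def to(x,y,z,yaw=None):
    o=get_obs();r=R.from_euler('xyz',o['orientation'],degrees=True)
    t=R.from_euler('xyz',[180,0,yaw],degrees=True) if yaw is not None else r
    d=r.inv().apply(np.array([x,y,z])-o['tool_pos'])/.2
    print('shift',np.round(d,4),'turn',np.round((r.inv()*t).as_rotvec(degrees=True)/360,4),'opening',round(o['opening'],4),'F',np.round(o['force'],1),'pos',np.round(o['tool_pos'],4),'t',o['clock'])
E
python3 -c "
from h import *
to(.4355,.4063,.21,-62.7)"
```

```text
shift [ 0.6562 -1.2203  0.1498] turn [ 1.000e-04 -2.000e-04 -1.392e-01] opening 0.0879 F [-0.1 -0.4  0. ] pos [0.2614 0.6219 0.2397] t 0.1
```

```bash
python3 -m handwheel '[[[0,0,0],[0,0,-0.139]],[[0,0,0],[0,0,-0.139]],[[0.15,-0.2,0],[0,0,-0.139]],[[0.25,-0.45,0],[0,0,-0.139]],[[0.35,-0.65,0],[0,0,-0.139]]]' -1; python3 -c "
from h import *
to(.4355,.4063,.21,-62.7)"
```

```text
clock: 0.52
tool_pos: [0.3388, 0.5237, 0.2399]
orientation: [180.0, -0.1, -76.5]
force: [0.8, 0.3, -0.2]
opening: 0.0876
shift [ 0.6836 -0.3334  0.1498] turn [ 0.0001 -0.0001 -0.0384] opening 0.0876 F [ 0.8  0.3 -0.2] pos [0.3388 0.5237 0.2399] t 0.5167
```

```bash
python3 -m handwheel '[[[0.2,-0.1,0],[0,0,-0.035]],[[0.4,-0.2,0],[0,0,-0.035]],[[0.55,-0.27,0.05],[0,0,-0.035]],[[0.65,-0.32,0.1],[0,0,-0.035]],[[0.65,-0.32,0.1],[0,0,-0.035]]]' >/dev/null;  python3 -m handwheel '[[[0,0,0],[0,0,0]],[[0,0,0],[0,0,0]]]'; python3 - <<'E'
from h import *
to(.4355,.4063,.16,-62.7)
s=shot('wrist');p=pts(s)
save(s,'w1.png')
a=np.radians(27.3);ex=np.array([np.cos(a),np.sin(a)]);ey=np.array([-ex[1],ex[0]]);c=np.array([.4747,.3478])
p=p.reshape(-1,3);p=p[~np.isnan(p[:,0])];l=np.c_[(p[:,:2]-c)@ex,(p[:,:2]-c)@ey,p[:,2]]
m=(l[:,2]>.1)&(l[:,2]<.118)&(l[:,0]<.035)&(l[:,0]>-.07)&(l[:,1]>.04)&(l[:,1]<.1)
q=l[m];print(len(q),q.min(0),q.max(0),np.median(q,0))
E
```

```text
clock: 1.1
tool_pos: [0.4305, 0.4127, 0.2206]
orientation: [180.0, -0.0, -64.4]
force: [-1.2, 0.3, 0.3]
opening: 0.0874
shift [ 0.0397 -0.0087  0.3029] turn [ 0.     -0.     -0.0047] opening 0.0874 F [-1.2  0.3  0.3] pos [0.4305 0.4127 0.2206] t 1.1
1220 [-0.04610643  0.06528078  0.10027746] [0.03268683 0.07524501 0.11166331] [-0.00231689  0.07035814  0.10860648]
```

View pics/w1.png

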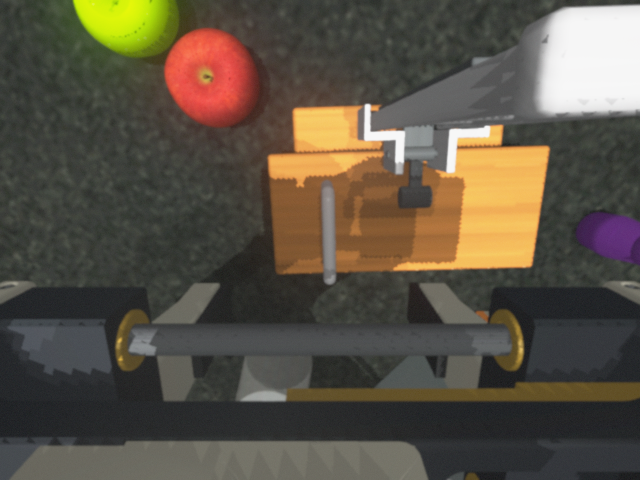

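The bar (328,232) lies between the open fingers and the pawl weight is at (415,195). Its local position (-0.007, 0.070) agrees with the first estimate. Descending now, then I'll check before closing.

```bash
python3 -m handwheel '[[[0.04,-0.009,0.1],[0,0,-0.0047]],[[0.04,-0.009,0.25],[0,0,-0.0047]],[[0.04,-0.009,0.4],[0,0,-0.0047]],[[0.04,-0.009,0.52],[0,0,-0.0047]],[[0.04,-0.009,0.6],[0,0,-0.0047]]]' >/dev/null;  python3 -m handwheel '[[[0,0,0],[0,0,0]],[[0,0,0],[0,0,0]]]' >/dev/null; python3 -c "
from h import *
to(.4355,.4063,.10,-62.7)"
```

```text
shift [ 0.0038 -0.0014  0.0015] turn [ 0.0002 -0.0002  0.0003] opening 0.0874 F [-0.1  0.3  0.4] pos [0.4349 0.4069 0.1003] t 1.7333
```

Positioned within 1 mm. Close the gripper.

```bash
python3 -m handwheel '[[[0,0,0],[0,0,0]],[[0,0,0],[0,0,0]],[[0,0,0],[0,0,0]],[[0,0,0],[0,0,0]],[[0,0,0],[0,0,0]]]' 1 >/dev/null;  python3 -m handwheel '[[[0,0,0],[0,0,0]],[[0,0,0],[0,0,0]],[[0,0,0],[0,0,0]],[[0,0,0],[0,0,0]],[[0,0,0],[0,0,0]]]'
```

```text
clock: 2.57
tool_pos: [0.4355, 0.4061, 0.1005]
orientation: [180.0, -0.0, -62.7]
force: [0.1, -0.1, 0.3]
opening: 0.0265
```

```bash
python3 -m handwheel '[[[0,0,0],[0,0,0]],[[0,0,0],[0,0,0]],[[0,0,0],[0,0,0]],[[0,0,0],[0,0,0]],[[0,0,0],[0,0,0]]]'; python3 -m handwheel '[[[0,0,-0.01],[0,0,0]],[[0,0,-0.03],[0,0,0]],[[0,0,-0.05],[0,0,0]],[[0,0,-0.07],[0,0,0]],[[0,0,-0.09],[0,0,0]]]'
```

```text
clock: 2.98
tool_pos: [0.4352, 0.4068, 0.1005]
orientation: [-180.0, 0.1, -62.7]
force: [-3.2, 4.4, -1.4]
opening: 0.0091
clock: 3.4
tool_pos: [0.4352, 0.4068, 0.118]
orientation: [180.0, 0.0, -62.7]
force: [-1.9, 6.3, -7.2]
opening: 0.0089
```

Held, with 7 N of load. Lifting on to h≈0.128.

```bash
python3 -m handwheel '[[[0,0,-0.03],[0,0,0]],[[0,0,-0.06],[0,0,0]],[[0,0,-0.09],[0,0,0]],[[0,0,-0.12],[0,0,0]],[[0,0,-0.15],[0,0,0]]]'; python3 -m handwheel '[[[0,0,-0.03],[0,0,0]],[[0,0,-0.06],[0,0,0]],[[0,0,-0.09],[0,0,0]],[[0,0,-0.12],[0,0,0]],[[0,0,-0.15],[0,0,0]]]';python3 -m handwheel '[[[0,0,-0.03],[0,0,0]],[[0,0,-0.06],[0,0,0]],[[0,0,-0.09],[0,0,0]],[[0,0,-0.12],[0,0,0]],[[0,0,-0.15],[0,0,0]]]';python3 -m handwheel '[[[0,0,-0.03],[0,0,0]],[[0,0,-0.06],[0,0,0]],[[0,0,-0.09],[0,0,0]],[[0,0,-0.1],[0,0,0]],[[0,0,-0.1],[0,0,0]]]'; python3 - <<'E'
from h import *
a=[shot(n) for n in('side','wrist')]
big=lambda s,b,k:cv2.resize(s['color'][b[1]:b[3],b[0]:b[2],::-1],None,fx=k,fy=k,interpolation=cv2.INTER_CUBIC)
A=big(a[0],(250,260,450,460),2);B=big(a[1],(220,60,600,360),1)
c=np.zeros((400,790,3),np.uint8);c[:,:400]=A;c[:300,400:780]=B;cv2.imwrite('pics/lift.png',c)
cc=np.array([.4747,.3478]);al=np.radians(27.3);ex=np.array([np.cos(al),np.sin(al)]);ey=np.array([-ex[1],ex[0]])
for s in a:
  p=pts(s).reshape(-1,3);l=np.c_[(p[:,:2]-cc)@ex,(p[:,:2]-cc)@ey,p[:,2]]
  m=(abs(l[:,0])<.05)&(l[:,1]<-.04)&(l[:,1]>-.115)&(l[:,2]>.05);print('shelf z',m.sum(),np.median(l[m,2]))
E
```

```text
clock: 3.82
tool_pos: [0.4352, 0.4068, 0.1479]
orientation: [180.0, 0.1, -62.7]
force: [-0.1, 5.7, -6.9]
opening: 0.0091
clock: 4.23
tool_pos: [0.4352, 0.4068, 0.1779]
orientation: [180.0, 0.1, -62.7]
force: [-0.2, 5.0, -7.8]
opening: 0.009
clock: 4.65
tool_pos: [0.4352, 0.4068, 0.2078]
orientation: [180.0, 0.1, -62.7]
force: [0.5, 5.8, -6.2]
opening: 0.0088
clock: 5.07
tool_pos: [0.4352, 0.4068, 0.2282]
orientation: [-180.0, 0.1, -62.7]
force: [-1.3, 5.2, -5.3]
opening: 0.009
shelf z 1669 0.18805952430922235
shelf z 15059 0.18708076331630508
```

View pics/lift.png

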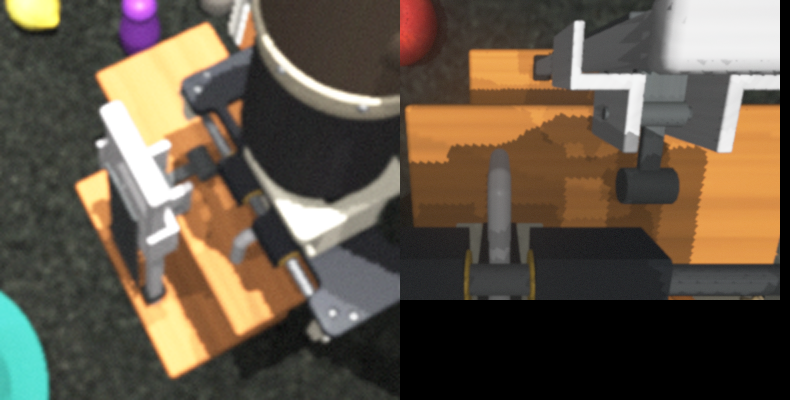

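The picture shows the shelf up at h≈0.128 (depth agrees), the bar held in the jaws, and the pawl weight free and level at (648,185). Lowering gently.

```bash
python3 -m handwheel '[[[0,0,0.01],[0,0,0]],[[0,0,0.02],[0,0,0]],[[0,0,0.03],[0,0,0]],[[0,0,0.04],[0,0,0]],[[0,0,0.05],[0,0,0]]]'; python3 -m handwheel '[[[0,0,0.01],[0,0,0]],[[0,0,0.02],[0,0,0]],[[0,0,0.03],[0,0,0]],[[0,0,0.04],[0,0,0]],[[0,0,0.05],[0,0,0]]]';python3 -m handwheel '[[[0,0,0.004],[0,0,0]],[[0,0,0.008],[0,0,0]],[[0,0,0.012],[0,0,0]]]';python3 -m handwheel '[[[0,0,0.004],[0,0,0]],[[0,0,0.008],[0,0,0]],[[0,0,0.012],[0,0,0]]]'
```

```text
clock: 5.58
tool_pos: [0.4352, 0.4068, 0.2177]
orientation: [180.0, 0.1, -62.7]
force: [-1.8, 5.0, -5.6]
opening: 0.0085
clock: 6.0
tool_pos: [0.4352, 0.4068, 0.2077]
orientation: [180.0, 0.1, -62.7]
force: [-0.8, 5.3, -4.7]
opening: 0.0089
clock: 6.25
tool_pos: [0.4352, 0.4068, 0.2053]
orientation: [180.0, 0.1, -62.7]
force: [-1.1, 5.6, -3.8]
opening: 0.0088
clock: 6.5
tool_pos: [0.4352, 0.4068, 0.203]
orientation: [180.0, 0.1, -62.7]
force: [-2.3, 5.3, -5.0]
opening: 0.0086
```

```bash
python3 -m handwheel '[[[0,0,0.004],[0,0,0]],[[0,0,0.008],[0,0,0]],[[0,0,0.008],[0,0,0]]]'|grep -E 'pos|force';python3 -m handwheel '[[[0,0,0.004],[0,0,0]],[[0,0,0.008],[0,0,0]],[[0,0,0.008],[0,0,0]]]'|grep -E 'pos|force'
```

```text
tool_pos: [0.4352, 0.4068, 0.2013]
force: [-1.4, 5.2, -6.3]
tool_pos: [0.4352, 0.4067, 0.1996]
force: [-1.3, 6.0, -6.4]
```

```bash
python3 -m handwheel '[[[0,0,0.004],[0,0,0]],[[0,0,0.006],[0,0,0]],[[0,0,0.006],[0,0,0]]]'|grep -E 'pos|force';python3 -m handwheel '[[[0,0,0.004],[0,0,0]],[[0,0,0.006],[0,0,0]],[[0,0,0.006],[0,0,0]]]'|grep -E 'pos|force'
```

```text
tool_pos: [0.4352, 0.4068, 0.1985]
force: [-1.4, 4.9, -6.0]
tool_pos: [0.4352, 0.4068, 0.1973]
force: [-0.8, 5.6, -6.2]
```

```bash
python3 -m handwheel '[[[0,0,0.003],[0,0,0]],[[0,0,0.004],[0,0,0]],[[0,0,0.004],[0,0,0]]]'|grep -E 'pos|force'
```

```text
tool_pos: [0.4352, 0.4068, 0.1966]
force: [-1.1, 5.3, -5.7]
```

```bash
python3 -m handwheel '[[[0,0,0.003],[0,0,0]],[[0,0,0.005],[0,0,0]],[[0,0,0.005],[0,0,0]]]'|grep -E 'pos|force'
```

```text
tool_pos: [0.4352, 0.4068, 0.1955]
force: [-1.4, 5.9, -6.8]
```

```bash
python3 -m handwheel '[[[0,0,0.003],[0,0,0]],[[0,0,0.005],[0,0,0]],[[0,0,0.005],[0,0,0]]]'|grep -E 'pos|force'
```

```text
tool_pos: [0.4352, 0.4068, 0.1945]
force: [-0.7, 5.5, -5.1]
```

```bash
python3 -m handwheel '[[[0,0,0.003],[0,0,0]],[[0,0,0.005],[0,0,0]],[[0,0,0.005],[0,0,0]]]'|grep -E 'pos|force'
```

```text
tool_pos: [0.4352, 0.4068, 0.1935]
force: [-1.7, 5.2, -6.1]
```

```bash
python3 -m handwheel '[[[0,0,0.003],[0,0,0]],[[0,0,0.005],[0,0,0]],[[0,0,0.005],[0,0,0]]]'|grep -E 'pos|force'
```

```text
tool_pos: [0.4352, 0.4068, 0.1933]
force: [-3.4, 5.3, -0.6]
```

```bash
python3 -m handwheel '[[[0,0,0.003],[0,0,0]],[[0,0,0.005],[0,0,0]],[[0,0,0.005],[0,0,0]]]'|grep -E 'pos|force'
```

```text
tool_pos: [0.4352, 0.4068, 0.1931]
force: [-4.7, 3.4, 4.2]
```

```bash
python3 -m handwheel '[[[0,0,0.003],[0,0,0]],[[0,0,0.005],[0,0,0]],[[0,0,0.005],[0,0,0]]]'|grep -E 'pos|force'
```

```text
tool_pos: [0.4352, 0.4068, 0.1929]
force: [-7.9, 2.8, 9.5]
```

The pawl landed on the rung at h≈0.093, as predicted. I'll take off the extra push, then open.

```bash
python3 -m handwheel '[[[0,0,-0.004],[0,0,0]],[[0,0,-0.009],[0,0,0]],[[0,0,-0.009],[0,0,0]]]'|grep -E 'pos|force'
```

```text
tool_pos: [0.4352, 0.4068, 0.1933]
force: [-3.9, 5.4, 0.2]
```

```bash
python3 -m handwheel '[[[0,0,0],[0,0,0]],[[0,0,0],[0,0,0]],[[0,0,0],[0,0,0]],[[0,0,0],[0,0,0]],[[0,0,0],[0,0,0]]]' -0.2; python3 -m handwheel '[[[0,0,0],[0,0,0]],[[0,0,0],[0,0,0]],[[0,0,0],[0,0,0]],[[0,0,0],[0,0,0]],[[0,0,0],[0,0,0]]]'; python3 - <<'E'
from h import *
cc=np.array([.4747,.3478]);al=np.radians(27.3);ex=np.array([np.cos(al),np.sin(al)]);ey=np.array([-ex[1],ex[0]])
for n in('side','wrist'):
  s=shot(n);p=pts(s).reshape(-1,3);l=np.c_[(p[:,:2]-cc)@ex,(p[:,:2]-cc)@ey,p[:,2]]
  m=(abs(l[:,0])<.05)&(l[:,1]<-.04)&(l[:,1]>-.115)&(l[:,2]>.05);print('shelf z',m.sum(),np.median(l[m,2]))
to(.4355,.4063,.38)
E
```

```text
clock: 9.92
tool_pos: [0.4356, 0.4058, 0.1931]
orientation: [180.0, -0.0, -62.7]
force: [0.4, -0.8, -0.3]
opening: 0.0367
clock: 10.33
tool_pos: [0.4355, 0.4062, 0.1932]
orientation: [180.0, -0.0, -62.7]
force: [-0.4, 0.4, 0.1]
opening: 0.0525
shelf z 1427 0.15333347682082255
shelf z 13090 0.1524148430208665
shift [-6.000e-04 -3.000e-04 -9.342e-01] turn [0. 0. 0.] opening 0.0527 F [ 0.1 -1.   0.5] pos [0.4355 0.4062 0.1932] t 10.4333
```

It hangs at h≈0.093 with the shelf top at 0.153, and the hand is free. Rising, then to above the shaker.

```bash
python3 -m handwheel '[[[0,0,-0.05],[0,0,0]],[[0,0,-0.15],[0,0,0]],[[0,0,-0.3],[0,0,0]],[[0,0,-0.45],[0,0,0]],[[0,0,-0.535],[0,0,0]]]' -0.45; python3 -m handwheel '[[[0,0,0],[0,0,0]]]' >/dev/null; python3 -c "
from h import *
to(.458,.0885,.24,-62.7)"
```

```text
clock: 10.85
tool_pos: [0.4363, 0.4067, 0.3047]
orientation: [-179.8, 0.1, -62.7]
force: [0.5, 0.3, 0.4]
opening: 0.0636
shift [1.4663 0.641  0.3208] turn [-0.0012  0.0005  0.0001] opening 0.0635 F [-0.2 -0.6  0.7] pos [0.4369 0.4075 0.306 ] t 10.9333
```

```bash
python3 -m handwheel '[[[0.12,0.05,0],[0,0,0]],[[0.3,0.13,0],[0,0,0]],[[0.48,0.21,0],[0,0,0]],[[0.66,0.29,0],[0,0,0]],[[0.84,0.37,0],[0,0,0]]]'|grep pos; python3 -m handwheel '[[[0.18,0.08,0],[0,0,0]],[[0.36,0.16,0],[0,0,0]],[[0.5,0.22,0.1],[0,0,0]],[[0.58,0.26,0.2],[0,0,0]],[[0.6,0.27,0.3],[0,0,0]]]'|grep pos; python3 -m handwheel '[[[0,0,0],[0,0,0]],[[0,0,0],[0,0,0]],[[0,0,0],[0,0,0]]]' >/dev/null; python3 - <<'E'
from h import *
s=shot('wrist');save(s,'w2.png');p=pts(s).reshape(-1,3)
m=(np.hypot(p[:,0]-.457,p[:,1]-.088)<.04)&(p[:,2]>.02); q=p[m]
for lo,hi in((.083,.1),(.05,.09),(.03,.05)):
  k=q[(q[:,2]>lo)&(q[:,2]<hi)];print(lo,len(k),k.min(0),k.max(0),k.mean(0))
to(.458,.0885,.05,-62.7)
E
```

```text
tool_pos: [0.4464, 0.2212, 0.3004]
tool_pos: [0.4535, 0.0889, 0.2402]
0.083 749 [0.4451725  0.0733198  0.08301185] [0.47371715 0.10112257 0.08999556] [0.45994132 0.08781174 0.08651804]
0.05 1310 [0.44254218 0.07027025 0.05008808] [0.47687779 0.10626521 0.08999556] [0.46226825 0.08976564 0.08010479]
0.03 302 [0.44036766 0.06938993 0.03017378] [0.47932738 0.10965059 0.0499911 ] [0.46816023 0.09684995 0.04042534]
shift [ 0.0249 -0.0037  0.9579] turn [-0.0003 -0.      0.0002] opening 0.0633 F [0.2 0.  0.1] pos [0.4547 0.0924 0.2416] t 12.0667
```

View pics/w2.png

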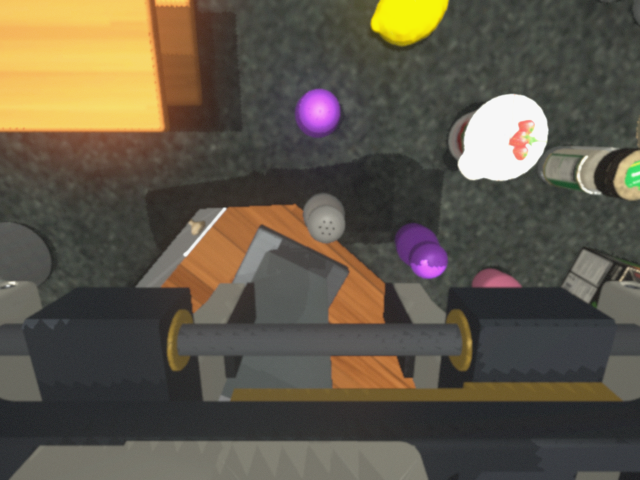

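The grey shaker at (324,217) is centred between the fingers, with the purple ones at (319,112) and (421,250) clear. Refined centre is (0.4595, 0.088). Descending with a check on the way.

```bash
python3 -m handwheel '[[[0.03,-0.009,0.1],[0,0,0]],[[0.03,-0.009,0.25],[0,0,0]],[[0.03,-0.009,0.4],[0,0,0]],[[0.03,-0.009,0.5],[0,0,0]],[[0.03,-0.009,0.5],[0,0,0]]]' >/dev/null; python3 -m handwheel '[[[0,0,0],[0,0,0]],[[0,0,0],[0,0,0]]]' >/dev/null; python3 -c "
from h import *
to(.4595,.088,.05,-62.7)"
```

```text
shift [2.000e-04 1.500e-03 4.598e-01] turn [-0.0004 -0.      0.0002] opening 0.0635 F [-0.4 -0.1 -0.1] pos [0.4595 0.0881 0.142 ] t 12.65
```

```bash
python3 -m handwheel '[[[0,0,0.12],[0,0,0]],[[0,0,0.24],[0,0,0]],[[0,0,0.36],[0,0,0]],[[0,0,0.43],[0,0,0]],[[0,0,0.46],[0,0,0]]]' >/dev/null; python3 -m handwheel '[[[0,0,0],[0,0,0]],[[0,0,0],[0,0,0]]]'; python3 -m handwheel '[[[0,0,0],[0,0,0]],[[0,0,0],[0,0,0]],[[0,0,0],[0,0,0]],[[0,0,0],[0,0,0]],[[0,0,0],[0,0,0]]]' 1;python3 -m handwheel '[[[0,0,0],[0,0,0]],[[0,0,0],[0,0,0]],[[0,0,0],[0,0,0]],[[0,0,0],[0,0,0]]]'
```

```text
clock: 13.23
tool_pos: [0.4594, 0.0877, 0.0495]
orientation: [-179.9, -0.0, -62.7]
force: [-0.4, 0.4, 0.3]
opening: 0.0635
clock: 13.65
tool_pos: [0.4587, 0.0873, 0.0488]
orientation: [-179.9, 0.0, -62.7]
force: [0.2, 1.1, 4.8]
opening: 0.0387
clock: 13.98
tool_pos: [0.4587, 0.0873, 0.0487]
orientation: [-179.9, -0.0, -62.7]
force: [-1.3, 0.6, 6.8]
opening: 0.0389
```

Gripped, at 39 mm where the body narrows. I'll lift a little and check.

```bash
python3 -m handwheel '[[[0,0,-0.02],[0,0,0]],[[0,0,-0.06],[0,0,0]],[[0,0,-0.12],[0,0,0]],[[0,0,-0.2],[0,0,0]],[[0,0,-0.3],[0,0,0]]]'; python3 -m handwheel '[[[0,0,-0.15],[0,0,0]],[[0,0,-0.3],[0,0,0]],[[0,0,-0.45],[0,0,0]],[[0,0,-0.6],[0,0,0]],[[0,0,-0.7],[0,0,0]]]' >/dev/null; python3 -m handwheel '[[[0,0,0],[0,0,0]],[[0,0,0],[0,0,0]]]'; python3 -c "
from h import *
to(.4913,.272,.245,-62.7)
s=shot('wrist');save(s,'w3.png')"
```

```text
clock: 14.4
tool_pos: [0.4574, 0.0865, 0.1084]
orientation: [179.9, -0.0, -62.7]
force: [-0.3, 0.6, -0.4]
opening: 0.0388
clock: 14.98
tool_pos: [0.4584, 0.0872, 0.2495]
orientation: [-179.8, 0.0, -62.7]
force: [0.0, 1.1, -1.6]
opening: 0.0389
shift [-0.7458 -0.5701  0.0247] turn [-0.0004  0.0001  0.    ] opening 0.0389 F [ 0.   1.1 -1.6] pos [0.4584 0.0872 0.2495] t 14.9833
```

View pics/w3.png

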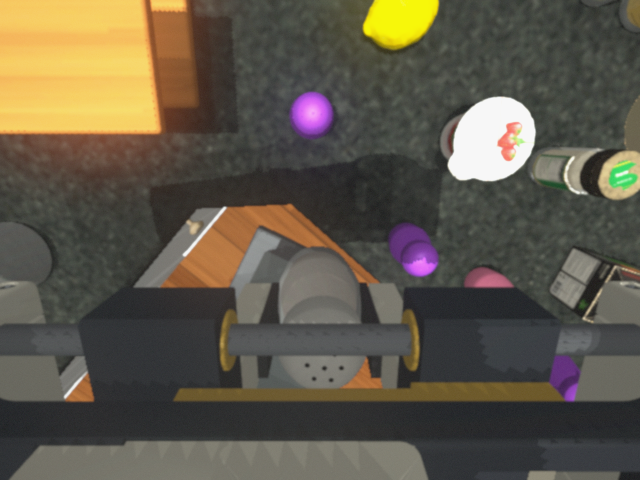

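The shaker is held upright at (320,310) and clear of everything. Carrying it over the right-hand end of the shelf, 8 mm further right to keep the fingers off the pawl weight.

```bash
python3 -m handwheel '[[[-0.06,-0.05,0],[0,0,0]],[[-0.16,-0.13,0],[0,0,0]],[[-0.28,-0.23,0],[0,0,0]],[[-0.4,-0.33,0],[0,0,0]],[[-0.52,-0.43,0],[0,0,0]]]' >/dev/null; python3 -m handwheel '[[[-0.1,-0.08,0],[0,0,0]],[[-0.16,-0.12,0],[0,0,0]],[[-0.186,-0.141,0],[0,0,0]],[[-0.186,-0.141,0],[0,0,0]],[[-0.186,-0.141,0],[0,0,0]]]'; python3 -m handwheel '[[[0,0,0],[0,0,0]],[[0,0,0],[0,0,0]]]' >/dev/null;  python3 -c "
from h import *
to(.495,.265,.2015,-62.7)
cc=np.array([.4747,.3478]);al=np.radians(27.3);ex=np.array([np.cos(al),np.sin(al)]);ey=np.array([-ex[1],ex[0]])
s=shot('side');p=pts(s).reshape(-1,3);l=np.c_[(p[:,:2]-cc)@ex,(p[:,:2]-cc)@ey,p[:,2]]
m=(abs(l[:,0])<.05)&(l[:,1]<-.0)&(l[:,1]>-.115)&(l[:,2]>.13)&(l[:,2]<.17);print('shelf z',m.sum(),np.median(l[m,2]))"
```

```text
clock: 15.87
tool_pos: [0.4944, 0.2643, 0.2473]
orientation: [179.9, -0.0, -62.7]
force: [0.4, 0.3, -1.1]
opening: 0.039
shift [-0.0047 -0.0036  0.2341] turn [-0.      0.     -0.0001] opening 0.0387 F [-0.2 -0.1 -1. ] pos [0.4948 0.2638 0.2483] t 16.0333
shelf z 2530 0.15318699435448513
```

```bash
python3 -m handwheel '[[[-0.004,-0.004,0.06],[0,0,0]],[[-0.004,-0.004,0.12],[0,0,0]],[[-0.004,-0.004,0.18],[0,0,0]],[[-0.004,-0.004,0.21],[0,0,0]],[[-0.004,-0.004,0.21],[0,0,0]]]' >/dev/null;python3 -m handwheel '[[[0,0,0.004],[0,0,0]],[[0,0,0.008],[0,0,0]],[[0,0,0.008],[0,0,0]]]' |grep -E 'pos|force'
```

```text
tool_pos: [0.4956, 0.2661, 0.2053]
force: [-0.2, 0.1, -1.4]
```

```bash
python3 -m handwheel '[[[0,0,0.004],[0,0,0]],[[0,0,0.005],[0,0,0]],[[0,0,0.005],[0,0,0]]]' |grep -E 'pos|force'
```

```text
tool_pos: [0.4953, 0.266, 0.2037]
force: [0.0, -1.0, -1.5]
```

```bash
python3 -m handwheel '[[[0,0,0.004],[0,0,0]],[[0,0,0.005],[0,0,0]],[[0,0,0.005],[0,0,0]]]' |grep -E 'pos|force'
```

```text
tool_pos: [0.4952, 0.266, 0.2025]
force: [-1.0, -0.2, -1.5]
```

```bash
python3 -m handwheel '[[[0,0,0.003],[0,0,0]],[[0,0,0.004],[0,0,0]],[[0,0,0.004],[0,0,0]]]' |grep -E 'pos|force'
```

```text
tool_pos: [0.4953, 0.266, 0.2017]
force: [-0.1, 0.3, -0.4]
```

```bash
python3 -m handwheel '[[[0,0,0.003],[0,0,0]],[[0,0,0.004],[0,0,0]],[[0,0,0.004],[0,0,0]]]' |grep -E 'pos|force'
```

```text
tool_pos: [0.4954, 0.266, 0.2014]
force: [-2.0, 0.2, 3.8]
```

Contact. Release.

```bash
python3 -m handwheel '[[[0,0,-0.003],[0,0,0]],[[0,0,-0.003],[0,0,0]]]' |grep -E 'pos|force'; python3 -m handwheel '[[[0,0,0],[0,0,0]],[[0,0,0],[0,0,0]],[[0,0,0],[0,0,0]],[[0,0,0],[0,0,0]],[[0,0,0],[0,0,0]]]' -0.3;python3 -m handwheel '[[[0,0,-0.02],[0,0,0]],[[0,0,-0.06],[0,0,0]],[[0,0,-0.12],[0,0,0]],[[0,0,-0.2],[0,0,0]],[[0,0,-0.3],[0,0,0]]]'; python3 -m handwheel '[[[0,0,-0.1],[0,0,0]],[[0,0,-0.2],[0,0,0]],[[0,0,-0.3],[0,0,0]],[[0,0,-0.38],[0,0,0]],[[0,0,-0.38],[0,0,0]]]'; python3 - <<'E'
from h import *
a=[shot(n) for n in('side','wrist')]
big=lambda s,b,k:cv2.resize(s['color'][b[1]:b[3],b[0]:b[2],::-1],None,fx=k,fy=k,interpolation=cv2.INTER_CUBIC)
c=np.zeros((440,790,3),np.uint8);c[:400,:400]=big(a[0],(250,240,450,440),2);c[:360,400:790]=big(a[1],(150,0,540,360),1);cv2.imwrite('pics/end.png',c)
cc=np.array([.4747,.3478]);al=np.radians(27.3);ex=np.array([np.cos(al),np.sin(al)]);ey=np.array([-ex[1],ex[0]])
for s in a:
  p=pts(s).reshape(-1,3);l=np.c_[(p[:,:2]-cc)@ex,(p[:,:2]-cc)@ey,p[:,2]]
  m=(abs(l[:,0])<.05)&(l[:,1]<-.0)&(l[:,1]>-.115)&(l[:,2]>.14)&(l[:,2]<.17);print('shelf z',m.sum(),np.median(l[m,2]))
  q=l[(np.hypot(l[:,0]+.02,l[:,1]+.083)<.045)&(l[:,2]>.235)&(l[:,2]<.26)];print('top',len(q),q.mean(0) if len(q) else 0,q.max(0) if len(q) else 0)
E
```

```text
tool_pos: [0.4953, 0.266, 0.2015]
force: [-1.7, 0.4, 1.4]
clock: 18.33
tool_pos: [0.4953, 0.2659, 0.2015]
orientation: [180.0, -0.0, -62.7]
force: [-0.3, 0.3, 0.9]
opening: 0.0567
clock: 18.75
tool_pos: [0.495, 0.2656, 0.2621]
orientation: [179.9, -0.0, -62.7]
force: [0.1, 0.2, -0.2]
opening: 0.0572
clock: 19.17
tool_pos: [0.4966, 0.2666, 0.3424]
orientation: [-179.6, 0.0, -62.7]
force: [-0.1, -0.1, 0.2]
opening: 0.0565
shelf z 2508 0.153189889929118
top 231 [-0.01924384 -0.08240122  0.23963996] [-0.00448228 -0.06892215  0.24439022]
shelf z 10050 0.15240630255773796
top 1104 [-0.01753988 -0.08363197  0.23911542] [-0.00426418 -0.0693125   0.24303058]
```

View pics/end.png

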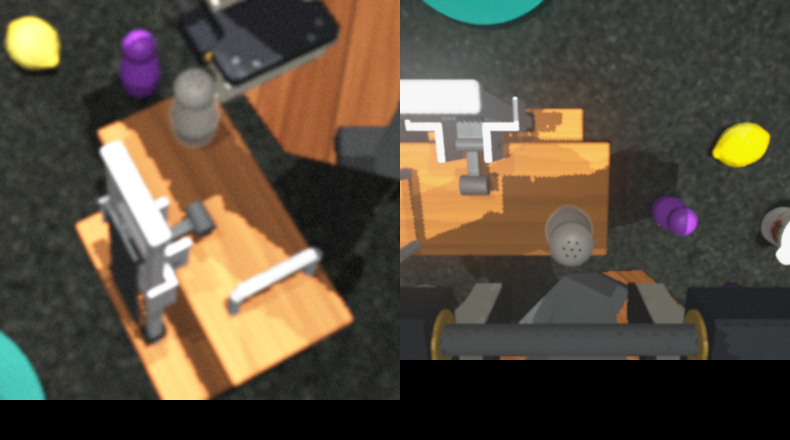

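The shaker stands upright on the shelf's right end (side crop 195,107; wrist crop 570,235). The shelf top is unchanged at 0.153, the shaker top is at 0.243 (shelf + 90 mm), and the robot is clear. Handing in.

```bash
python3 -m handwheel '[[[0,0,0],[0,0,0]],[[0,0,0],[0,0,0]],[[0,0,0],[0,0,0]],[[0,0,0],[0,0,0]],[[0,0,0],[0,0,0]]]'; python3 -c "
from plant import *
print(close_job())"
```

```text
clock: 19.68
tool_pos: [0.4952, 0.2659, 0.3372]
orientation: [180.0, -0.0, -62.7]
force: [0.2, -0.6, 0.1]
opening: 0.0571
the job is handed in; nothing more can be done
None
```

The shelf now hangs by its pawl on the second rung, and the glass shaker stands on its free right-hand end. I handed the job in at about 19.7 s.

- **Shelf:** I lifted it by its handle to about 0.128 m and lowered it in millimetre steps. The pawl took the weight at about 0.093 m, close to the 0.095 m I had worked out from the measured rung heights. While landing I pressed up to about 9.5 N beyond the shelf's weight. I estimate 15–16 N on the pawl, under the 25 N limit, and I eased that off before letting go. The pawl's own contact force cannot be read directly.
- **Shaker:** I picked the grey-domed one and left the purple and pink look-alikes alone. My last pictures show it upright. Its centre is within about 3 mm of `shelf_place` in depth and about 8 mm to the right of it, which I did on purpose to keep the fingers off the pawl weight. The sideways position of `shelf_place` is my own estimate, from the 90 mm wide free end.
- **Last checks:** The shelf top stayed at 0.153 m after placing, and the shaker's top is about 90 mm above it. The gripper is clear, with no force on it. The lemon, and the tub where it shows, look unmoved. I did not measure the bystanders again, but the arm never touched them. No check failed or disagreed.

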